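# Crack open a sealed drying box

### The job

Unclamp the drying box by turning its red clamp knob counter-clockwise (seen from above) as far as it goes, so that the steel tongue swings off the lid towards the robot. Then take the lid by its black bar handle, pull it free of its sticky seal without letting it fly up, and finish while holding it still, only slightly open, with a gap of about 35 mm under its front edge (never more than about 65 mm). Do not let go of the handle at the end, and leave the small bottles and the timer alone.

Things in the scene. Friction and masses are not known exactly. Their poses are not given: they have to be found in the camera images.
- drying_box: Grey drying box with a blue-framed, clear-windowed lid, 180 (x) x 150 (y) x 88 mm closed up to the underside of the lid, fixed to the worktop. Origin: centre of its underside. Its x axis points from the front (handle side) to the back (hinge side), y to its left, z up. The lid is 9 mm thick. The clamp bracket sticks out at the middle of its right (-y) side.
- lid (a joint): Angle of the lid in rad: 0 closed, grows as the front edge rises (0.19 = 35 mm gap). A sticky front seal holds it: 11 to 21 N (more if fast) upward at the handle starts it, fading over the first 0.05 rad; then it is free but heavy (about 0.5 kg, 3 N at the handle) and falls shut if let go. It cannot open while the clamp tongue lies over it.
- lid_handle (a point): Centre of the black handle bar on the lid: a round bar 12 mm thick, 68 mm of it free between its two posts, lying along the box's y axis, 35 mm above the lid's top face. It lies 145 mm in front of the hinge line and 44 mm above it when closed, and moves with the lid. The bar is round, so the fingers may stay pointing down while the lid turns.
- lid_hinge (a point): Middle of the hinge line, at the back of the box at the level of the lid's underside; the hinge line is parallel to the box's y axis.
- lid_front_edge (a point): Middle of the lower front edge of the lid, 180 mm from the hinge line; 88 mm above the worktop when closed.
- clamp_knob (a joint): Angle of the red clamp knob in rad: about 0 to 0.25 at the start (tongue over the lid), grows counter-clockwise seen from above, stop at 1.4. The tongue is off the lid from about 1.1. Stiff (0.08 N m), stays where it is left.
- knob_grip (a point): Point on the upright axis of the clamp knob, in the middle of its grip: a red upright fin 12 mm thick, 44 mm long and 32 mm high, which spans 16 mm above and below this point. The fin is in line with the steel tongue: along the box's y axis at joint value 0, turning with the joint.
- yellow_bottle: Small yellow dropper bottle with a white cap, 23 mm across, 66 mm high, standing left of the box; origin at the centre of its underside. Not to be disturbed.
- amber_bottle: Small pale amber bottle with a black cap, 26 mm across, 72 mm high, standing left of the box; origin at the centre of its underside. Not to be disturbed.
- microscope: White and black microscope, fixed, an obstacle on the robot's left between the arm's start and the box, up to about 0.40 m high; its parts lie within 0.2 m of its origin (on the worktop under its middle). Back the arm towards the robot and to the right before reaching forward over the box.
- centrifuge: Blue bench centrifuge, fixed, an obstacle to the right of the box: 300 x 280 mm, 256 mm high, origin under its middle.
- timer: White laboratory timer, 64 x 66 x 18 mm, lying near the front right corner of the box; origin at the centre of its underside. Not to be disturbed.

How it is judged:
On the way, in this order (a step that is already met when the one before it is completed fails the run):
1. the clamp knob is turned to its open end while the lid is still shut (value of joint clamp_knob above 1.15 rad and value of joint lid below 0.03 rad), for 0.2 s.
2. the lid has been pulled past its seal by the handle (value of joint lid above 0.06 rad and contact force between the fingers and lid above 0.5 N and distance between the grasp point and lid_handle below 0.045 m), for 0.1 s.
At the end, for the whole second after the job is handed in: The fingers, at the handle bar (TCP within 45 mm of its centre), hold the lid still between 0.11 and 0.28 rad open (a gap of about 20 to 50 mm at its front edge), nothing else carries it, and the clamp knob is still turned past 1.15 rad (value of joint lid between 0.11 and 0.28 rad and velocity of joint lid between -0.05 and 0.05 rad/s and contact force between the fingers and lid above 0.5 N and distance between the grasp point and lid_handle below 0.045 m and contact force between clamp_knob and lid below 0.3 N and contact force between each of timer, yellow_bottle, amber_bottle and lid below 0.1 N and value of joint clamp_knob above 1.15 rad); the arm keeps its last pose, push and grip.
It fails at once if the lid opened wider than about 70 mm at the front (0.40 rad) (value of joint lid above 0.4 rad).
It fails at once if the yellow bottle was moved more than 25 mm or tipped (distance of yellow_bottle from where it was at the start of the episode above 0.025 m or angle between yellow_bottle's own z axis and vertical above 0.5 rad).
It fails at once if the amber bottle was moved more than 25 mm or tipped (distance of amber_bottle from where it was at the start of the episode above 0.025 m or angle between amber_bottle's own z axis and vertical above 0.5 rad).
It fails at once if the timer was moved more than 25 mm (distance of timer from where it was at the start of the episode above 0.025 m).
It also fails if it takes over 51 s, if anything falls off the work surface, if the arm or the gripper's body presses on something with over 40 N, if the wrist force passes 120 N, or if a joint passes its speed limit or range.

### The arm

A 6-joint arm with a two-finger parallel gripper is mounted at the origin on a cart in front of the work surface, level with it; the furniture and walls round the work are solid. World frame = base frame: x ahead of the robot, y to its left, z up, the work surface at z = 0. Lengths are in m, angles in rad, forces in N, time in s.
With the tool pointing down it reaches from about 0.35 to 0.775 m from the base axis. Payload 7.3 kg.
Tool frame: the origin (TCP) lies between the finger pads, 19 mm behind the fingertips; this is the grasp point; z points along the fingers, y is the line along which they close (so a half turn about z gives the same grasp; the last joint's range is limited). The gripper opens to 92 mm and grips with 3 to 60 N. Pads are 19 mm wide; open, the fingers measure 130 mm over their backs; the gripper's body (75 mm by 190 mm) begins 47 mm behind the grasp point.
Start: joints at [1.012, 0.342, 1.524, -0, 1.275, -0.146], TCP at [0.211, 0.481, 0.246] pointing down, gripper open.
Joint ranges: [-2.53, 2.53], [-0.77, 2.02], [0.04, 2.7], [-1, 4.14], [0.28, 2.66], [-3.11, 3.11]. Speed limits (rad/s): [2.57, 2.57, 3.14, 3.14, 3.14, 3.14].

### API

Orientations are given as [roll, pitch, yaw] about the fixed x, y, z axes, in that order (R = Rz(yaw) Ry(pitch) Rx(roll)).
In Python, from cell import * gives the robot as it stands.
- The arm moves only by the tool arm_command, never from a script. Its arguments are lists of equal length, an entry for each row: "xyz": the shift along the world's x, y, z in mm, a list of three; "spin": the turn about the world's z in degrees. In form: {"xyz": [[tx, ty, tz], ...], "spin": [spin, ...]}. A call has 1 to 20 rows; each row shifts and turns the commanded pose from where the row before left it; what a row does not reach is not made up. A row lasts 1/10 s, in which the tool goes at most 50 mm and 8.59 degrees, less where a joint would pass 70% of its speed; a pose out of reach is approached as far as the arm can. A call with a gripper value outside its range is refused whole. "jaw" is the opening, from -1 (shut) to 1 (fully open), set as the call begins (left out, the last holds). The fingers move at their own pace and stop on an object; "squeeze" is the grip in N (left out, the last holds). Time passes only in rows, so rows that do not move let the fingers close. It gives the time, the measured TCP pose, the force, the opening and the grip force at its end, in the units of the state.
- observe(): the state, without advancing time (a new reading comes with each control period).
- read_camera(name): name is "scene" or "top" or "wrist"; returns a dict with "img" (384x512x3 uint8, red, green, blue), "depth" (384x512 float32, m along the optical axis (not along the pixel's ray), 0 where there is no reading), "fx", "fy", "cx", "cy" (pixels), "world_from_camera" (4x4, takes a point from camera to world coordinates). Camera axes: x right, y up, looking along -z (the intrinsics and any distortion apply to the point x, -y, -z); pixel columns grow to the right and rows downward; lengths in m; the calibration is good to about 2 mm. The wrist camera is an equidistant fisheye: a pixel r from the principal point sees the ray r / f radians off the axis. A picture is of the moment at which its call begins.
- hand_in(): hands the job in; it is judged then, once.
The state is a dict: "time": time; "qpos": joint angles; "qvel": joint speeds; "joint_efforts": joint torques, N m; "tool_pos": TCP position; "tool_rot": TCP orientation; "contact_force": force on the tool from outside, world axes, zero at the start; "torque": the same for the moment, N m; "opening": finger opening in m; "grip_force": force on a finger pad.
Only numpy, scipy, OpenCV 4.12 (cv2) and the standard library are available. Lean on these libraries where they do the work, as an engineer would, in place of code of your own. Each camera call takes 0.05 s, during which the arm holds its last target. There are 200 camera calls.

## Working session

There is one attempt and no reset: what is moved stays moved. The work goes in short steps, Python scripts to look and compute and a tool call to move; the robot and the scene stay as the last step left them, time stands still between calls to the robot, and variables do not carry over. Pictures are saved under pics/ and viewed, at most 10 in all, crops included, and the job is handed in when it is done.

Besides the shell and the picture viewer there is one more tool, called as name(argument=value, ...), one argument or row to a line, values as JSON. arm_command: Moves the arm, as the interface text tells. Its arguments: {"type":"object","properties":{"xyz":{"type":"array","items":{"type":"array","items":{"type":"number"}}},"spin":{"type":"array","items":{"type":"number"}},"jaw":{"type":"number"},"squeeze":{"type":"number"}},"required":["xyz","spin"]}

```bash
mkdir -p pics; cat > h.py <<'E'
from cell import *
import numpy as np, cv2, pickle
def pts(c):
    d=c["depth"]; h,w=d.shape
    u,v=np.meshgrid(np.arange(w),np.arange(h))
    P=np.stack([(u-c["cx"])/c["fx"]*d,-(v-c["cy"])/c["fy"]*d,-d],-1)
    T=c["world_from_camera"]
    return P@T[:3,:3].T+T[:3,3]
E
python3 - <<'E'
from h import *
ims=[]
for n in("scene","top"):
    c=read_camera(n); pickle.dump(c,open(n+".pkl","wb")); cv2.imwrite(f"pics/{n}.png",c["img"][...,::-1]); print(n,c["fx"],c["world_from_camera"].round(2).tolist(),[k for k in c])
s=observe(); print(s)
E
```

```text
scene 463.3609818048957 [[-0.47, 0.51, -0.72, -0.4], [-0.88, -0.28, 0.38, 0.6], [-0.01, 0.81, 0.58, 0.84], [0.0, 0.0, 0.0, 1.0]] ['img', 'depth', 'fx', 'fy', 'cx', 'cy', 'world_from_camera']
top 402.07298519278515 [[0.02, 1.0, -0.07, 0.46], [-1.0, 0.02, 0.02, 0.11], [0.02, 0.06, 1.0, 1.24], [0.0, 0.0, 0.0, 1.0]] ['img', 'depth', 'fx', 'fy', 'cx', 'cy', 'world_from_camera']
{'time': 0.1, 'qpos': array([ 1.01197998e+00,  3.42643395e-01,  1.52489015e+00,  2.94190773e-05,
        1.27542099e+00, -1.45976016e-01]), 'qvel': array([-0.0003867 , -0.00247364, -0.00263943,  0.0003255 ,  0.00292015,
       -0.00113298]), 'joint_efforts': array([ 1.43978134e-03, -4.32006454e+01, -2.44693547e+01,  7.19248247e-02,
        5.26119035e-02, -8.84690721e-07]), 'tool_pos': array([0.21042069, 0.48062767, 0.2449304 ]), 'tool_rot': array([-3.14024934e+00, -2.25931481e-04,  2.72874359e+00]), 'contact_force': array([-0.34380715,  1.01109979,  0.354764  ]), 'torque': array([ 0.03649619, -0.0052456 , -0.02359532]), 'grip_force': 0.0, 'opening': 0.09193928295309606}
```

View pics/scene.png

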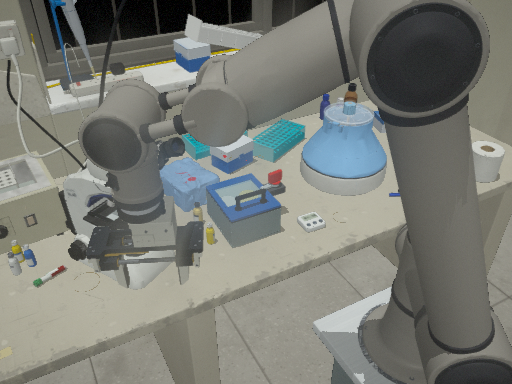

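View pics/top.png

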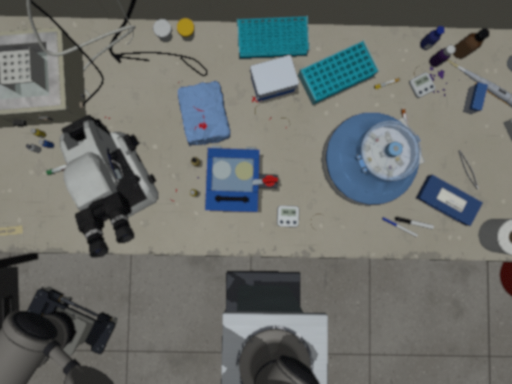

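The scene view shows the box at about (243,210), its handle at (250,197) and the red knob at (274,178). In the top view the box is at (233,180), the handle at (232,199), the knob at (268,181), the timer at (288,216), and the bottles at (196,162) and (194,193). Next I'll measure these.

```bash
cat >> h.py <<'E'
def ray(c,uv):
    T=c["world_from_camera"]; u,v=uv
    d=T[:3,:3]@np.array([(u-c["cx"])/c["fx"],-(v-c["cy"])/c["fy"],-1]); return T[:3,3],d
def tri(c1,p1,c2,p2):
    o1,d1=ray(c1,p1);o2,d2=ray(c2,p2)
    t=np.linalg.lstsq(np.stack([d1,-d2],1),o2-o1,rcond=None)[0]
    a,b=o1+t[0]*d1,o2+t[1]*d2; return (a+b)/2,np.linalg.norm(a-b)
E
python3 - <<'E'
from h import *
C={n:pickle.load(open(n+".pkl","rb")) for n in("scene","top")}
roi={"scene":(170,165,300,250),"top":(185,140,310,230)}
cen={}
for n,c in C.items():
    P=pts(c); hsv=cv2.cvtColor(c["img"],cv2.COLOR_RGB2HSV).astype(int); H,S,V=np.moveaxis(hsv,-1,0)
    x0,y0,x1,y1=roi[n]; R=np.zeros(H.shape,bool); R[y0:y1,x0:x1]=1
    masks={"red":R&((H<8)|(H>172))&(S>140)&(V>80),"blue":R&(H>100)&(H<125)&(S>140)&(V>60),"dark":R&(V<60)&(S<120)}
    for k,m in masks.items():
        nn,l,st,ce=cv2.connectedComponentsWithStats(m.astype(np.uint8))
        for i in range(1,nn):
            if st[i,4]<15: continue
            mm=l==i; Q=P[mm]; ys,xs=np.nonzero(mm)
            r=cv2.minAreaRect(np.stack([xs,ys],1).astype(np.float32))
            print(n,k,st[i],ce[i].round(1),"med",np.median(Q,0).round(3),"p5",np.percentile(Q,5,axis=0).round(3),"p95",np.percentile(Q,95,axis=0).round(3),"rect",np.round(r[1],1),round(r[2],1))
            if k=="blue" and st[i,4]>300:
                q=Q[np.abs(Q[:,2]-np.median(Q[:,2]))<.012]; rr=cv2.minAreaRect((q[:,:2]*1000).astype(np.float32)); print("  rectworld",rr)
# crops
a=C["scene"]["img"][165:250,170:310]; b=C["top"]["img"][140:230,180:310]
a=cv2.resize(a,(700,425),interpolation=cv2.INTER_CUBIC)[:, :400*2]; b=cv2.resize(b,(780,540),interpolation=cv2.INTER_CUBIC)
cv2.imwrite("pics/cs.png",a[...,::-1]);cv2.imwrite("pics/ct.png",b[...,::-1])
E
```

```text
scene red [269 170  12   5  26] [274.7 171.9] med [0.546 0.031 0.142] p5 [0.544 0.016 0.14 ] p95 [0.55  0.049 0.145] rect [ 2.2 11.7] 74.1
scene blue [215 178  21  10  79] [225.2 182.6] med [0.626 0.151 0.098] p5 [0.615 0.125 0.095] p95 [0.638 0.176 0.1  ] rect [ 4.9 20.7] 74.7
top red [263 175  15  12 120] [269.8 180.2] med [0.544 0.032 0.138] p5 [0.532 0.016 0.096] p95 [0.558 0.049 0.144] rect [10.6 12.7] 45.0
top blue [ 206  149   53   62 1511] [231.9 183.6] med [0.508 0.136 0.096] p5 [0.464 0.068 0.093] p95 [0.629 0.205 0.101] rect [51.  61.2] 2.4
  rectworld ((546.4989624023438, 136.29891967773438), (145.280029296875, 174.70635986328125), 89.13922882080078)
top dark [216 197  31   4  57] [232.3 198.4] med [0.492 0.13  0.137] p5 [0.488 0.099 0.134] p95 [0.494 0.176 0.141] rect [30.1  2.1] 2.2
```

View pics/cs.png

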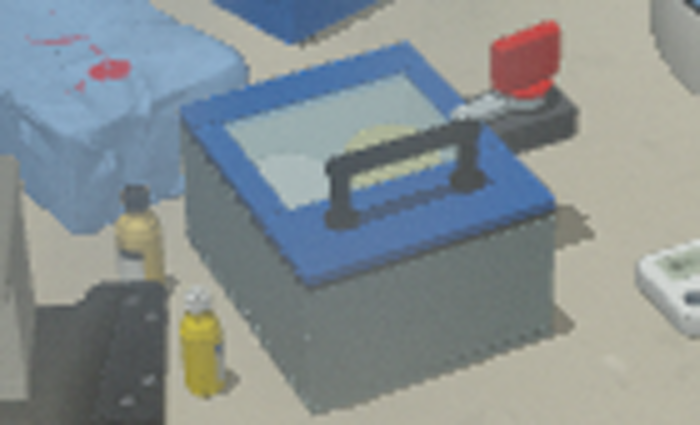

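View pics/ct.png

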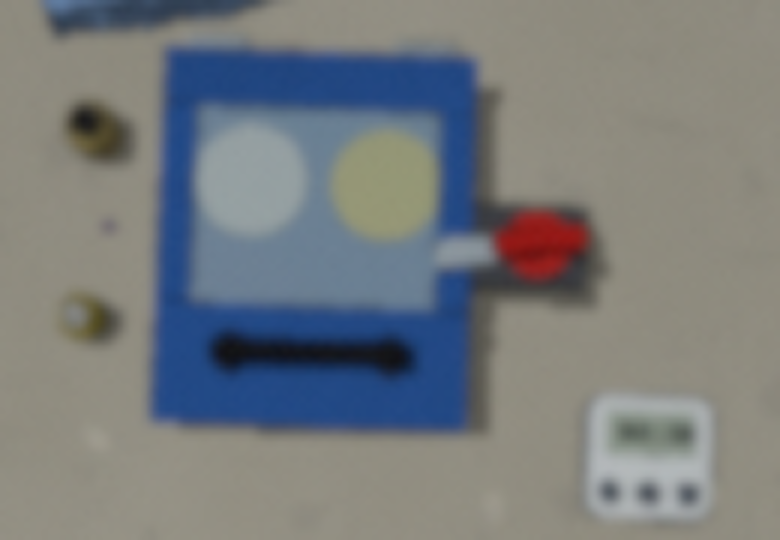

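The close-ups confirm the layout. In the top crop, the tongue at (465,250) and the fin at (543,238) are nearly along the box's y axis, and the bar runs from (228,352) to (397,356). I'll back the arm away to the right, then refine the numbers.

```bash
python3 - <<'E'
from h import *
C={n:pickle.load(open(n+".pkl","rb")) for n in("scene","top")}
c=C["top"];P=pts(c);hsv=cv2.cvtColor(c["img"],cv2.COLOR_RGB2HSV).astype(int);H,S,V=np.moveaxis(hsv,-1,0)
red=((H<8)|(H>172))&(S>140)&(V>80)
Q=P[red&(P[...,2]>.13)&(P[...,0]<.6)&(P[...,0]>.5)]; r=cv2.minAreaRect((Q[:,:2]*1000).astype(np.float32)); print("fin top",r,Q.mean(0))
m=Q[:,:2]-Q[:,:2].mean(0); w,v=np.linalg.eigh(m.T@m); print("phi",-np.arctan(v[0,1]/v[1,1]))
D=(V<75)&(P[...,2]>.12)&(P[...,2]<.15)&(P[...,0]>.45)&(P[...,0]<.53)&(P[...,1]>.05)&(P[...,1]<.23)
Q=P[D];print("bar",cv2.minAreaRect((Q[:,:2]*1000).astype(np.float32)),Q.mean(0))
# lid top corners
L=(np.abs(P[...,2]-.097)<.008)&(H>100)&(H<125)&(S>120)&(P[...,0]>.43)&(P[...,0]<.68)&(P[...,1]>.03)&(P[...,1]<.23)
Q=P[L];print("lid",cv2.minAreaRect((Q[:,:2]*1000).astype(np.float32)),np.median(Q[:,2]))
print("tri fin top", tri(C["scene"],(275,175),C["top"],(269.8,180.2)))
for n,u,v in(("centrifuge edge",326,160),("timer",288,216)): print(n,P[v,u])
E
```

```text
fin top ((544.2335205078125, 32.03505325317383), (11.468116760253906, 38.97808074951172), 2.2359423637390137) [0.54409545 0.03215315 0.14133769]
phi 0.10629318785790998
bar ((491.3070373535156, 137.89332580566406), (87.91268157958984, 11.286280632019043), 89.08072662353516) [0.49108236 0.13697867 0.13586598]
lid ((546.7546997070312, 136.2711181640625), (147.26634216308594, 175.53408813476562), 89.24996185302734) 0.09627680006535766
tri fin top (array([0.54413628, 0.03242123, 0.13363816]), np.float64(0.0005763341805046862))
centrifuge edge [ 0.61199531 -0.13638728  0.06902165]
timer [ 0.44508778 -0.0332032   0.01387304]
```

arm_command(
  xyz=[
    [8, -36, 2],
    [8, -36, 2],
    [8, -36, 2],
    [8, -36, 2],
    [8, -36, 2],
    [17, -36, 0],
    [17, -36, 0],
    [17, -36, 0],
    [17, -36, 0],
    [17, -36, 0],
    [17, -36, 0],
    [17, -36, 0],
    [0, 0, 0],
  ],
  spin=[-5, -5, -5, -5, -5, -5, -5, -5, -5, -5, -5, -5, 0],
  jaw=1,
)

```text
time: 1.4
tool_pos: [0.3712, 0.0455, 0.2554]
tool_rot: [3.141, 0.001, 1.674]
contact_force: [-0.9, 0.1, -0.2]
opening: 0.0921
grip_force: 0.0
```

arm_command(
  xyz=[
    [35, -3, 0],
    [35, -3, 0],
    [35, -3, 0],
    [35, -2, 0],
    [0, 0, 0],
    [0, 0, 0],
  ],
  spin=[0, 0, 0, 0, 0, 0],
)

```text
time: 2.0
tool_pos: [0.509, 0.0387, 0.2546]
tool_rot: [-3.139, -0.001, 1.683]
contact_force: [-0.7, -0.8, -0.5]
opening: 0.0921
grip_force: 0.0
```

```bash
python3 - <<'E'
from h import *
c=read_camera("wrist"); pickle.dump(c,open("w1.pkl","wb")); cv2.imwrite("pics/w1.png",cv2.resize(c["img"],(800,600))[...,::-1]); print(c["fx"],c["cx"],c["cy"],c["world_from_camera"].round(3).tolist())
E
```

```text
297.3186396354542 256.8196196061132 191.01650514909068 [[0.994, -0.108, -0.033, 0.5], [0.113, 0.946, 0.305, 0.121], [-0.001, -0.307, 0.952, 0.394], [0.0, 0.0, 0.0, 1.0]]
```

View pics/w1.png

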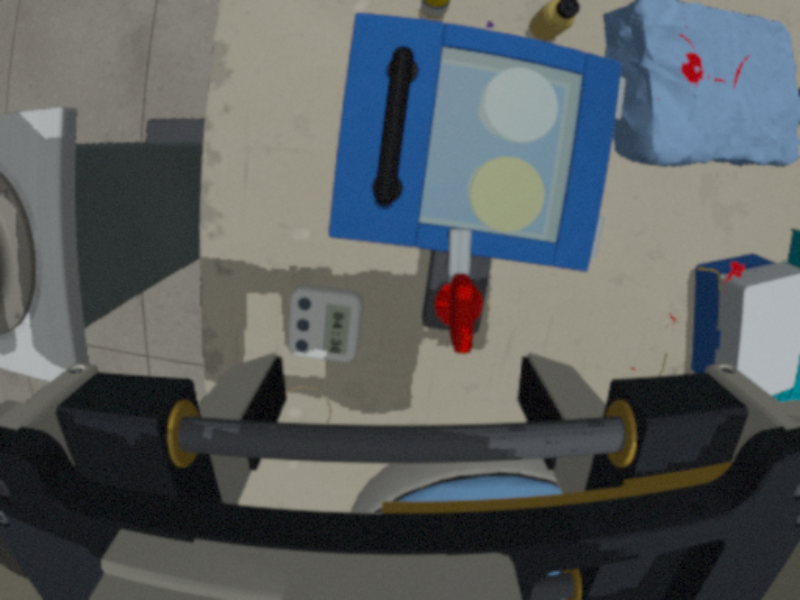

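The wrist view shows the fin at (460,310) and the tongue at (460,250), both in line with the image's vertical, so the yaw is right. The bar runs from (402,65) to (387,188). I'll measure both from this view.

```bash
cat >> h.py <<'E'
def wpts(c):
    d=c["depth"]; h,w=d.shape
    u,v=np.meshgrid(np.arange(w),np.arange(h)); a=(u-c["cx"])/c["fx"]; b=(v-c["cy"])/c["fy"]
    r=np.hypot(a,b)+1e-9; k=np.tan(np.minimum(r,1.5))/r
    P=np.stack([a*k*d,-b*k*d,-d],-1); T=c["world_from_camera"]
    return P@T[:3,:3].T+T[:3,3]
def near(Q): return cv2.minAreaRect((Q[:,:2]*1000).astype(np.float32)),Q.mean(0).round(4),np.percentile(Q[:,2],[5,50,95]).round(4)
E
python3 - <<'E'
from h import *
c=pickle.load(open("w1.pkl","rb"));P=wpts(c);hsv=cv2.cvtColor(c["img"],cv2.COLOR_RGB2HSV).astype(int);H,S,V=np.moveaxis(hsv,-1,0)
X,Y,Z=np.moveaxis(P,-1,0); B=(X>.42)&(X<.66)&(Y>-.02)&(Y<.24)
red=B&((H<8)|(H>172))&(S>140)&(V>60)
print("fin",near(P[red&(Z>.136)]),near(P[red&(Z>.12)]))
print("disc",near(P[red&(Z<.12)]))
print("bar",near(P[B&(V<90)&(S<130)&(Z>.125)&(Z<.15)]))
print("lid",near(P[B&(H>100)&(H<125)&(S>120)&(abs(Z-.096)<.008)]))
st=B&(S<60)&(V>90)&(Z>.09)&(Z<.12)&(Y<.085)&(Y>.03)&(X>.5)
if st.any(): print("tongue",near(P[st]))
# two-view height: fin top centroid ray across wrist and top
E
```

```text
fin (((531.7711181640625, 68.55874633789062), (20.12803840637207, 120.79338836669922), 21.99031639099121), array([0.5454, 0.0339, 0.1442]), array([0.1395, 0.1429, 0.1444])) (((531.7169189453125, 68.5084228515625), (20.448657989501953, 120.76930236816406), 21.77271270751953), array([0.5447, 0.0351, 0.1413]), array([0.1241, 0.1426, 0.1443]))
disc (((547.31787109375, 28.19930648803711), (33.697364807128906, 36.59739685058594), 47.56675720214844), array([0.5425, 0.0311, 0.1118]), array([0.0983, 0.1126, 0.114 ]))
bar (((504.6568603515625, 93.4165267944336), (31.605270385742188, 173.9105224609375), 14.991331100463867), array([0.4933, 0.1358, 0.1375]), array([0.1352, 0.1376, 0.1393]))
lid (((548.5556640625, 135.6986083984375), (150.49497985839844, 179.0722198486328), 89.33386993408203), array([0.5365, 0.1365, 0.0975]), array([0.0962, 0.0975, 0.0987]))
tongue (((572.4637451171875, 67.30707550048828), (145.10263061523438, 37.27906036376953), 3.1678988933563232), array([0.5586, 0.0726, 0.0998]), array([0.0937, 0.096 , 0.1073]))
```

arm_command(
  xyz=[
    [18, -3, 0],
    [18, -3, 0],
    [0, 0, -25],
    [0, 0, -25],
    [0, 0, -25],
    [0, 0, -20],
    [0, 0, -15],
    [0, 0, -10],
    [0, 0, -4],
    [0, 0, 0],
  ],
  spin=[0, 0, 0, 0, 0, 0, 0, 0, 0, 0],
  jaw=0,
)

```text
time: 3.05
tool_pos: [0.5452, 0.0321, 0.1317]
tool_rot: [-3.142, -0.0, 1.682]
contact_force: [0.9, 0.1, -0.8]
opening: 0.0457
grip_force: 0.0
```

arm_command(
  xyz=[
    [0, 0, 0],
    [0, 0, 0],
    [0, 0, 0],
    [0, 0, 0],
    [0, 0, 0],
    [0, 0, 0],
  ],
  spin=[0, 0, 0, 0, 0, 0],
  jaw=-1,
  squeeze=30,
)

```text
time: 3.65
tool_pos: [0.5464, 0.032, 0.1318]
tool_rot: [3.14, 0.0, 1.681]
contact_force: [3.8, 2.1, 0.1]
opening: 0.0118
grip_force: 30.0
```

Gripped, with an opening of 11.8 mm. Now I'll turn the knob.

arm_command(
  xyz=[
    [0, 0, 0],
    [0, 0, 0],
    [0, 0, 0],
    [0, 0, 0],
    [0, 0, 0],
    [0, 0, 0],
    [0, 0, 0],
    [0, 0, 0],
    [0, 0, 0],
    [0, 0, 0],
    [0, 0, 0],
    [0, 0, 0],
    [0, 0, 0],
    [0, 0, 0],
    [0, 0, 0],
  ],
  spin=[6, 6, 6, 6, 6, 6, 6, 6, 6, 6, 6, 6, 1, 0, 0],
)

```text
time: 5.15
tool_pos: [0.5462, 0.0318, 0.1318]
tool_rot: [-3.142, 0.001, 2.954]
contact_force: [4.3, -0.9, 0.7]
opening: 0.0119
grip_force: 30.0
```

arm_command(
  xyz=[
    [0, 0, 0],
    [0, 0, 0],
    [0, 0, 0],
    [0, 0, 5],
    [0, 0, 15],
    [0, 0, 25],
    [0, 0, 25],
    [0, 0, 25],
    [-9, 0, 10],
    [-9, 15, 0],
    [-9, 15, 0],
    [-9, 15, 0],
    [-9, 15, 0],
    [-9, 15, 0],
    [0, 15, 0],
    [0, 15, 0],
    [0, 0, 0],
  ],
  spin=[0, 0, 0, 0, 0, 0, 0, 0, -8, -8, -8, -8, -8, -8, -8, -8, -8],
  jaw=0,
)

```text
time: 6.85
tool_pos: [0.4913, 0.1384, 0.2369]
tool_rot: [3.141, -0.001, 1.695]
contact_force: [-0.1, -0.6, -0.4]
opening: 0.0457
grip_force: 0.0
```

arm_command(
  xyz=[
    [0, 0, 0],
    [0, 0, 0],
  ],
  spin=[-8, 0],
)

```text
time: 7.05
tool_pos: [0.4914, 0.1371, 0.2368]
tool_rot: [3.142, -0.0, 1.558]
contact_force: [-0.2, 0.4, -0.4]
opening: 0.0457
grip_force: 0.0
```

```bash
python3 - <<'E'
from h import *
c=read_camera("wrist"); pickle.dump(c,open("w2.pkl","wb")); cv2.imwrite("pics/w2.png",cv2.resize(c["img"],(800,600))[...,::-1])
P=wpts(c);hsv=cv2.cvtColor(c["img"],cv2.COLOR_RGB2HSV).astype(int);H,S,V=np.moveaxis(hsv,-1,0)
X,Y,Z=np.moveaxis(P,-1,0)
b=(X>.47)&(X<.515)&(Y>.08)&(Y<.19)&(V<90)&(S<130)&(Z>.125)&(Z<.15)
if b.any(): print("bar",near(P[b]))
t=read_camera("top"); pickle.dump(t,open("t2.pkl","wb")); P=pts(t)
hsv=cv2.cvtColor(t["img"],cv2.COLOR_RGB2HSV).astype(int);H,S,V=np.moveaxis(hsv,-1,0)
r=((H<8)|(H>172))&(S>140)&(V>80)&(P[...,2]>.13)&(P[...,0]<.6)&(P[...,0]>.5)
if r.any(): print("fin",near(P[r]))
s=observe();print(s["tool_pos"],s["tool_rot"])
E
```

```text
bar (((492.8414001464844, 138.18865966796875), (88.1207275390625, 11.667027473449707), 89.85387420654297), array([0.4932, 0.142 , 0.1376]), array([0.1351, 0.1378, 0.1392]))
fin (((530.1762084960938, 42.89448928833008), (22.208311080932617, 69.49803161621094), 54.82407760620117), array([0.5432, 0.034 , 0.1609]), array([0.1366, 0.1419, 0.149 ]))
[0.49148644 0.1368981  0.23672778] [3.14157519e+00 3.32267026e-05 1.56309947e+00]
```

View pics/w2.png

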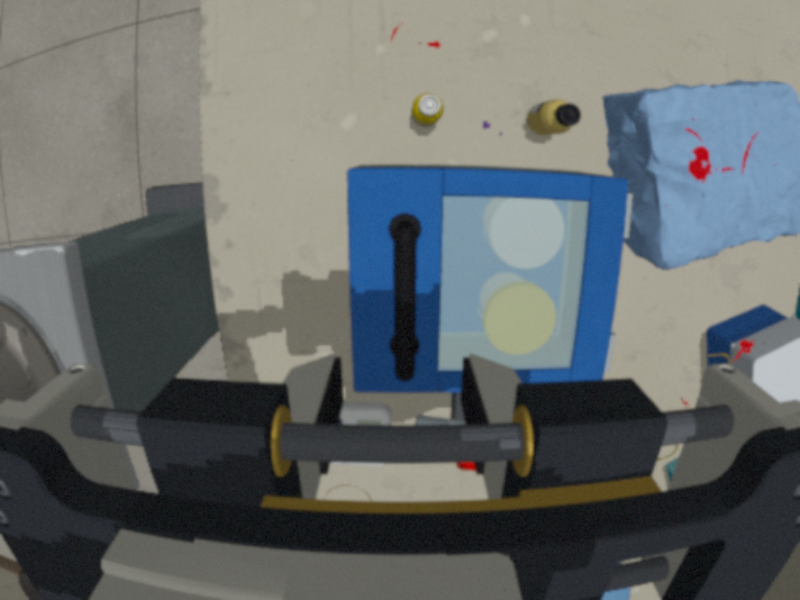

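The tongue no longer lies over the lid, and the bar, from (405,225) to (403,375), is square to the jaws. I'll descend and grip it.

arm_command(
  xyz=[
    [1, 0, -25],
    [0, 0, -25],
    [0, 0, -25],
    [0, 0, -15],
    [0, 0, -10],
    [0, 0, -5],
    [0, 0, 0],
  ],
  spin=[0, 0, 0, 0, 0, 0, 0],
)

```text
time: 7.85
tool_pos: [0.4926, 0.1368, 0.1314]
tool_rot: [-3.141, 0.0, 1.56]
contact_force: [0.4, -0.5, 0.0]
opening: 0.0458
grip_force: 0.0
```

arm_command(
  xyz=[
    [0, 0, 0],
    [0, 0, 0],
    [0, 0, 0],
    [0, 0, 0],
    [0, 0, 0],
    [0, 0, 0],
  ],
  spin=[0, 0, 0, 0, 0, 0],
  jaw=-1,
  squeeze=50,
)

```text
time: 8.45
tool_pos: [0.4932, 0.137, 0.1318]
tool_rot: [3.14, -0.0, 1.559]
contact_force: [1.6, -0.1, -0.5]
opening: 0.0104
grip_force: 50.0
```

```bash
python3 - <<'E'
from h import *
c=read_camera("scene"); cv2.imwrite("pics/s3.png",cv2.resize(c["img"][150:260,170:330],(800,550),interpolation=cv2.INTER_CUBIC)[...,::-1])
E
```

```text
(no output)
```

View pics/s3.png

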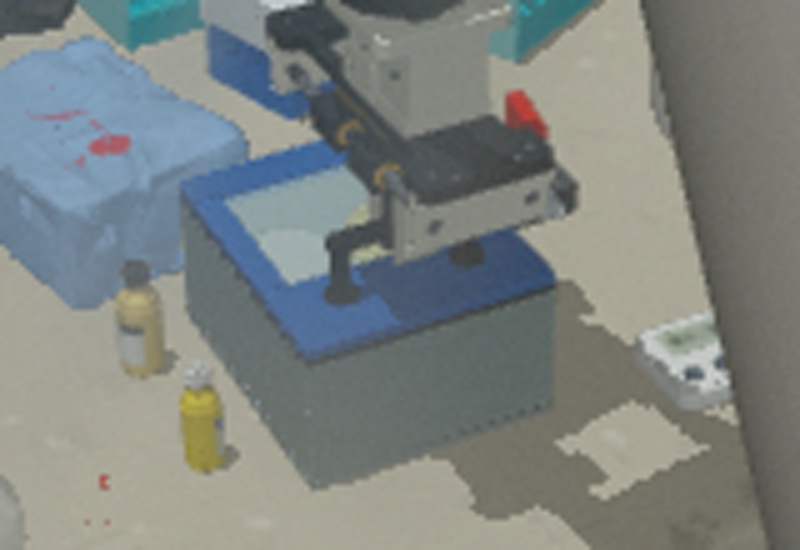

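The bar is gripped and the red fin at (525,115) is turned. I'll lift slowly along the lid's arc.

arm_command(
  xyz=[
    [0, 0, 1],
    [0.5, 0, 1],
    [0, 0, 1],
    [0.5, 0, 1],
    [0.5, 0, 1],
    [0, 0, 1],
    [0.5, 0, 1],
    [0.5, 0, 1],
    [0.5, 0, 1],
    [0.5, 0, 1],
    [0, 0, 0],
  ],
  spin=[0, 0, 0, 0, 0, 0, 0, 0, 0, 0, 0],
)

```text
time: 9.6
tool_pos: [0.4964, 0.1369, 0.1414]
tool_rot: [3.141, -0.0, 1.559]
contact_force: [5.4, 1.0, -6.8]
opening: 0.0107
grip_force: 50.0
```

arm_command(
  xyz=[
    [0.5, 0, 1],
    [0.5, 0, 1],
    [0.5, 0, 1],
    [0.5, 0, 1],
    [0.5, 0, 1],
    [0.5, 0, 1],
    [0.5, 0, 1],
    [0.5, 0, 1],
    [0.5, 0, 1],
    [0.5, 0, 1],
    [0.5, 0, 1],
    [0.5, 0, 1],
    [0.5, 0, 1],
    [0.5, 0, 1],
    [0.5, 0, 1],
    [0.5, 0, 1],
    [0, 0, 0],
    [0, 0, 0],
    [0, 0, 0],
    [0, 0, 0],
  ],
  spin=[0, 0, 0, 0, 0, 0, 0, 0, 0, 0, 0, 0, 0, 0, 0, 0, 0, 0, 0, 0],
)

```text
time: 11.6
tool_pos: [0.5033, 0.1368, 0.1575]
tool_rot: [-3.14, 0.0, 1.559]
contact_force: [-4.9, -3.0, -2.5]
opening: 0.0105
grip_force: 50.0
```

```bash
python3 - <<'E'
from h import *
s=observe();print(s["tool_pos"],s["contact_force"],s["opening"])
c=read_camera("wrist");P=wpts(c);hsv=cv2.cvtColor(c["img"],cv2.COLOR_RGB2HSV).astype(int);H,S,V=np.moveaxis(hsv,-1,0);X,Y,Z=np.moveaxis(P,-1,0)
L=(X>.44)&(X<.66)&(Y>.04)&(Y<.23)&(H>100)&(H<125)&(S>120)&(Z>.085)&(Z<.16)
Q=P[L];p=np.polyfit(Q[:,0],Q[:,2],1);print("lid angle",-np.arctan(p[0]),len(Q))
t=read_camera("scene"); cv2.imwrite("pics/s4.png",cv2.resize(t["img"][150:260,170:330],(800,550),interpolation=cv2.INTER_CUBIC)[...,::-1])
E
```

```text
[0.50333882 0.13676516 0.15746564] [-4.93757243 -3.00258842 -2.46571795] 0.010523240790699065
lid angle 0.1800328058906957 16639
```

View pics/s4.png

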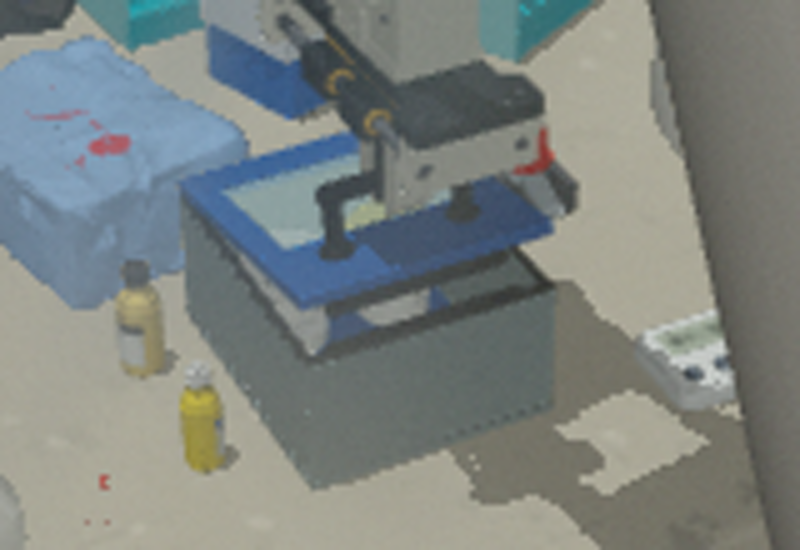

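The lid is held about 0.18 rad open, and the picture shows the gap under its front edge. The tongue is swung off and the bottles and timer are where they were.

```bash
python3 -c "
from cell import *
print(hand_in())"
```

```text
the job is handed in; nothing more can be done
None
```

I turned the clamp knob about 1.27 rad, to an estimated 1.38 rad, swinging the tongue off the lid. I handed in with the gripper still holding the lid about 0.18 rad (about 32 mm) open and the bottles and timer untouched; `hand_in()` returned no verdict.

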